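# Pack the soldering kit, steel at the bottom

## Robot

A 6-joint arm with a two-finger parallel gripper is mounted at the origin on the work surface. World frame = base frame: x ahead of the robot, y to its left, z up, the work surface at z = 0. Lengths are in m, angles in degrees, forces in N, time in s.
With the tool pointing down it reaches from about 0.375 to 0.9 m from the base axis. Payload 3.1 kg.
Tool frame: the origin (TCP) lies on the centre line of the jaws, within the pads' length; the fingertips stand 8 mm ahead of it and the grasp point (between the pads) lies 11 mm behind it; z points along the fingers, y is the line along which they close (so a half turn about z gives the same grasp; the last joint's range is limited). The gripper opens to 87 mm and grips with 3 to 60 N. Pads are 19 mm wide; open, the fingers measure 117 mm over their backs; the gripper's body (75 mm by 190 mm) begins 51 mm behind the grasp point.
Start: joints at [-86.488, 30.224, 82.088, -0, 67.689, -10.227], TCP at [0.148, -0.607, 0.231] pointing down, gripper open.
Joint ranges: [-176.69, 176.69], [-43.24, 126.21], [12.49, 139.97], [-82, 262], [0, 151.66], [-163.58, 163.58]. Speed limits (degrees/s): [159.86, 159.86, 180, 180, 180, 180].

## Interface

Orientations are given as a 3x3 rotation matrix whose columns are the frame's x, y, z axes.
In Python, from rig import * gives the robot as it stands.
- The arm moves only by the tool step_arm, never from a script. Its argument "targets" is a list of rows, each a list of 5 numbers: the opening, from -1 (shut) to 1 (fully open), then the shift along the world's x, y, z normalised to -1 to 1, where 1 is 0.25 m, then the turn about the world's z normalised to -1 to 1, where 1 is 180 degrees. In form: [[fingers, x, y, z, turn], ...]. A call has 1 to 20 rows; each row is the pose to reach, as a shift and turn from the pose commanded when the call began, turning the shorter way round; what a row does not reach only later rows make up. A row lasts 1/10 s, in which the tool goes at most 50 mm and 8.59 degrees, less where a joint would pass 70% of its speed; a pose out of reach is approached as far as the arm can. A call with a number of a shift or a turn outside -1 to 1 is refused whole. A call with a gripper value outside its range is refused whole. The fingers move at their own pace and stop on an object; the grip force is fixed at half the most. Time passes only in rows, so rows that repeat a pose let the fingers close. It gives the time, the measured TCP pose, the force, the opening and the grip force at its end, in the units of the state.
- read_state(): the state, without advancing time (a new reading comes with each control period).
- capture(name): name is "side" or "top"; returns a dict with "color" (420x560x3 uint8, red, green, blue), "mtx" (3x3 intrinsics, pixels), "pose" (4x4, takes a point from camera to world coordinates). Camera axes: x right, y down, z forward; pixel columns grow to the right and rows downward; lengths in m; the calibration is good to about 2 mm. A picture is of the moment at which its call begins. There is no depth.
- hand_in(): hands the job in; it is judged then, once.
The state is a dict: "time_s": time; "joint_positions": joint angles; "qvel": joint speeds; "tau": joint torques, N m; "position": TCP position; "tcp_rot": TCP orientation; "force": force on the tool from outside, world axes, zero at the start; "moment": the same for the moment, N m; "opening": opening from 0.0 (shut) to 1.0 (fully open); "grasp_force": force on a finger pad.
Only numpy, scipy, OpenCV 4.12 (cv2) and the standard library are available. Lean on these libraries where they do the work, as an engineer would, in place of code of your own. Each camera call takes 0.05 s, during which the arm holds its last target. There are 200 camera calls.

## Task

Pack the soldering kit into the open plywood box for carrying, heavy pieces lowest: first stand the steel doming block and the small horn anvil upright next to each other on the floor of the box, then lay the brittle ceramic soldering board flat across the tops of both, wholly inside the box. Set each piece down gently rather than dropping it, never rest steel on the board, and leave the brick with its ring, the torch and the pliers where they are.

Things in the scene. Friction and masses are not known exactly. Their poses are not given: they have to be found in the camera images.
- box: open plywood carrying box, fixed to the bench, no lid; outside 156 (its x) x 216 (its y) x 78 mm high; walls and floor 8 mm thick, so the inside is 140 x 200 x 70 mm deep, centred on the origin. Origin: centre of its underside, on the bench (z = 0); the inner floor is 8 mm above the origin and the rim 78 mm. Its z is up, its long side runs along its y.
- doming_block: bright steel doming block, a 45 mm cube with round hollows in its faces, 0.55 to 0.75 kg, standing on the bench. Origin: centre of its underside; z up; x and y square to its sides. Flat sides, can be gripped across any two.
- anvil: small dark cast-steel horn anvil, 45 mm high, 0.5 to 0.7 kg, upright on its base (64 along x, 40 along y, 12 mm high). Origin: centre of the base's underside; z up, horn along +x. Flat face block on top: x = -38 to +24 mm, 28 mm wide (y), 30 to 45 mm high, on a 22 mm wide waist; the tapering horn runs on to x = +62 mm. Grip across the face block near x = -3 mm.
- board: brittle off-white honeycomb ceramic soldering board, flat slab 150 (its x) x 62 (its y) x 13 mm thick, pierced on top with a grid of small holes, 0.11 to 0.17 kg, lying flat on the bench. Origin: centre of its underside; z up. Grip across its 62 mm width at the middle.
- brick: bystander: loose firebrick slab 114 (x) x 200 (y) x 32 mm lying beyond the work; origin at the centre of its underside. Leave it alone.
- ring: bystander: dark steel ring, 92 mm outside, 6 mm high, lying on the brick; origin at the centre of its underside. Leave it alone.
- torch: bystander: brass gas torch about 235 mm long and 25 mm high, lying beyond the work, burner towards its +x, rubber grip towards -x; origin underneath, about the middle. Leave it alone.
- pliers: bystander: steel long-nose pliers, 200 mm long, 10 mm high, lying near the robot, jaws towards their +x; origin under the pivot. Leave them alone.
Mind the look-alikes: they are no part of the job. There is more than one size of the doming_block; the one meant has the size given above. What is shaped like the board but yellow is not meant.

How it is judged (in metres and radians):
On the way, in this order (a step that is already met when the one before it is completed fails the run):
1. the doming block and the anvil both stand on the floor of the box, let go (x of doming_block in the frame of box between -0.07 and 0.07 m and y of doming_block in the frame of box between -0.1 and 0.1 m and z of doming_block in the frame of box between 0.005 and 0.0115 m and angle between each of doming_block, anvil's own z axis and vertical below 0.06 rad and x of anvil in the frame of box between -0.07 and 0.07 m and y of anvil in the frame of box between -0.1 and 0.1 m and z of anvil in the frame of box between 0.005 and 0.0115 m and contact force between the fingers and doming_block below 0.2 N and contact force between the fingers and anvil below 0.2 N and linear speed of each of doming_block, anvil below 0.02 m/s and angular speed of each of doming_block, anvil below 0.15 rad/s), for 0.2 s.
2. the board rests on the tops of both steel pieces (x of doming_block in the frame of board between -0.085 and 0.085 m and y of doming_block in the frame of board between -0.042 and 0.042 m and x of anvil in the frame of board between -0.085 and 0.085 m and y of anvil in the frame of board between -0.042 and 0.042 m and angle between board's own z axis and vertical below 0.06 rad and z of board in the frame of box between 0.05 and 0.0575 m and x of board in the frame of box between -0.07 and 0.07 m and y of board in the frame of box between -0.1 and 0.1 m), for 0.2 s.
At the end, for the whole second after the job is handed in: Doming block and anvil stand upright (within 0.06 rad) on the box floor (within 3.5 mm); the board lies level (0.06 rad) in the box on top of both (underside within 4.5 mm of their tops), covering part of each (origins within 85 mm of its middle lengthwise, 42 mm across); all let go and at rest (all of step 1 and all of step 2 and contact force between the fingers and board below 0.2 N and linear speed of board below 0.02 m/s and angular speed of board below 0.15 rad/s); the robot touches nothing.
It fails at once if the doming block or the anvil is dropped (falls free from more than about 15 mm: faster than 0.55 m/s out of the fingers) ((linear speed of doming_block above 0.55 m/s and contact force between the fingers and doming_block below 0.3 N) or (linear speed of anvil above 0.55 m/s and contact force between the fingers and anvil below 0.3 N)).
It fails at once if the board is dropped (falls free from more than about 10 mm: faster than 0.45 m/s out of the fingers) (linear speed of board above 0.45 m/s and contact force between the fingers and board below 0.3 N).
It fails at once if a steel piece rests on the board ((contact force between doming_block and board above 1 N and z of doming_block in the frame of board above 0.006 m and angle between board's own z axis and vertical below 0.5 rad) or (contact force between anvil and board above 1 N and z of anvil in the frame of board above 0.006 m and angle between board's own z axis and vertical below 0.5 rad)).
It fails at once if the brick, ring, torch or pliers are moved by more than 25 mm (distance of any of brick, ring, torch, pliers from where it was at the start of the episode above 0.025 m).
It also fails if it takes over 70 s, if anything falls off the work surface, if the arm or the gripper's body presses on something with over 40 N, if the wrist force passes 120 N, or if a joint passes its speed limit or range.

## Working session

There is one attempt and no reset: what is moved stays moved. The work goes in short steps, Python scripts to look and compute and a tool call to move; the robot and the scene stay as the last step left them, time stands still between calls to the robot, and variables do not carry over. Pictures are saved under pics/ and viewed, at most 10 in all, crops included, and the job is handed in when it is done.

Besides the shell and the picture viewer there is one more tool, called after "Emit:" as name(argument=value, ...) on one line, values as JSON. step_arm: Moves the arm, as the interface text tells. Scaled input: -1 to 1 covers 0.25 m each way for a shift and 180 degrees each way for a turn. Its arguments: {"type":"object","properties":{"targets":{"type":"array","items":{"type":"array","items":{"type":"number"}}}},"required":["targets"]}

```bash
mkdir -p pics; python3 - <<'E'
from rig import *
import cv2,numpy as np
for n in("top","side"):
    c=capture(n);cv2.imwrite(f"pics/{n}0.png",c["color"][:,:,::-1]);print(n,c["mtx"].round(1).tolist(),c["pose"].round(4).tolist())
s=read_state();print(s["tcp_rot"],s["position"],s["opening"],s["force"])
E
```

```text
top [[446.4, 0.0, 282.1], [0.0, 446.4, 214.3], [0.0, 0.0, 1.0]] [[-0.0183, -0.9825, 0.1852, 0.3161], [-0.9992, 0.0244, 0.0304, 0.1378], [-0.0344, -0.1845, -0.9822, 1.3342], [0.0, 0.0, 0.0, 1.0]]
side [[410.9, 0.0, 279.5], [0.0, 410.9, 212.9], [0.0, 0.0, 1.0]] [[0.9211, -0.2822, 0.2684, 0.3081], [-0.3894, -0.659, 0.6434, -0.4465], [-0.0047, -0.6972, -0.7169, 0.7103], [0.0, 0.0, 0.0, 1.0]]
[[ 9.71371048e-01  2.37567396e-01 -1.42876496e-04]
 [ 2.37567212e-01 -9.71369115e-01  1.96501027e-03]
 [ 3.28036557e-04 -1.94269685e-03 -9.99998059e-01]] [ 0.14844254 -0.60644835  0.22967037] 0.999359029050306 [-0.91525063  0.84039711  0.5538685 ]
```

View pics/top0.png

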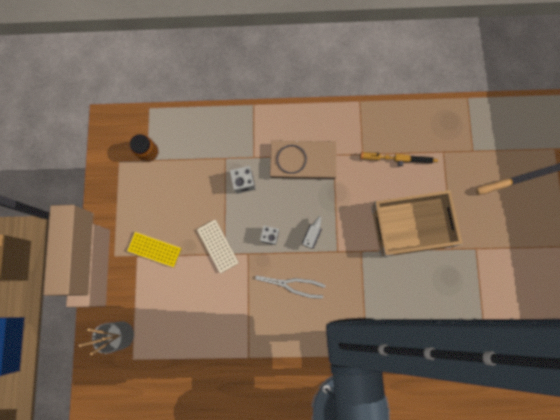

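View pics/side0.png

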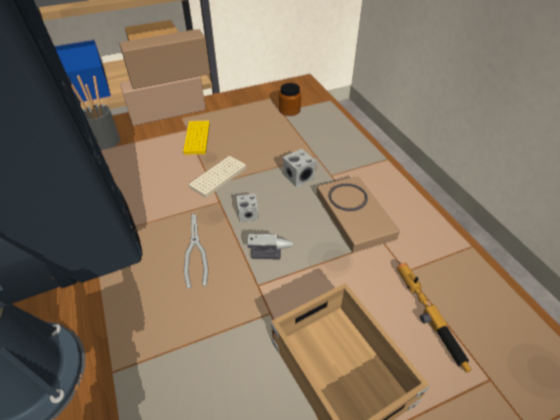

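The top view shows the doming blocks at (242,180), which looks about 24 px, and (270,235), about 16 px. The anvil is at (313,233), the white board at (217,246), the yellow look-alike at (154,250), and the box at (417,222). At about 340 px/m, 45 mm is roughly 15 px, so I want the smaller block at (270,235). In the side view it is at (247,207). Next I'll measure and check this with a crop.

```bash
cat > h.py <<'E'
from rig import *
import cv2,numpy as np
def pt(c,px,z):
    px=np.atleast_2d(np.array(px,float));d=np.c_[px,np.ones(len(px))]@np.linalg.inv(c["mtx"]).T@c["pose"][:3,:3].T
    o=c["pose"][:3,3];return o+d*((z-o[2])/d[:,2])[:,None]
def proj(c,P):
    q=(np.atleast_2d(P)-c["pose"][:3,3])@c["pose"][:3,:3]@c["mtx"].T;return q[:,:2]/q[:,2:]
def blob(c,seed,f,r=45):
    """largest-overlap component near seed of mask f(h,s,v)"""
    H=cv2.cvtColor(c["color"],cv2.COLOR_RGB2HSV).astype(int);m=f(*np.moveaxis(H,2,0)).astype(np.uint8)
    w=np.zeros_like(m);x,y=seed;w[max(0,y-r):y+r,max(0,x-r):x+r]=1;m=cv2.morphologyEx(m*w,cv2.MORPH_CLOSE,np.ones((3,3)))
    cs=cv2.findContours(m,cv2.RETR_EXTERNAL,cv2.CHAIN_APPROX_NONE)[0]
    return max([k for k in cs if cv2.contourArea(k)>15],key=lambda k:cv2.pointPolygonTest(k,seed,True))[:,0]
def rect(P):
    r=cv2.minAreaRect((P[:,:2]*1000).astype(np.float32));b=cv2.boxPoints(r);e=[b[1]-b[0],b[2]-b[1]];l=max(e,key=np.linalg.norm)
    return np.round(r[0],1),np.round(sorted(r[1]),1),round(np.degrees(np.arctan2(l[1],l[0]))%180,1)
E
python3 - <<'E'
from h import *
t=capture("top");s=capture("side")
H=cv2.cvtColor(t["color"],cv2.COLOR_RGB2HSV)
for n,p in dict(board=(217,246),cloth=(290,205),block=(270,228),anvil=(313,233),boxfloor=(410,225),rim=(417,198)).items():print(n,H[p[1],p[0]],H[p[1]+3,p[0]+3])
def crop(c,x,y,w,h,k):return cv2.resize(c["color"][y:y+h,x:x+w,::-1],None,fx=k,fy=k,interpolation=cv2.INTER_CUBIC)
a=crop(t,190,205,145,75,5);b=crop(s,180,150,130,115,5)
cv2.imwrite("pics/a.png",a);cv2.imwrite("pics/b.png",b)
c=crop(t,365,180,105,85,7);cv2.imwrite("pics/c.png",c)
E
```

```text
board [ 19  47 186] [ 19  47 195]
cloth [ 18  41 154] [ 17  44 152]
block [ 20  14 166] [ 12  10 122]
anvil [ 18  15 166] [ 13  13 139]
boxfloor [ 15 118 182] [ 15 117 175]
rim [ 16 117 111] [ 16 118 110]
```

View pics/a.png

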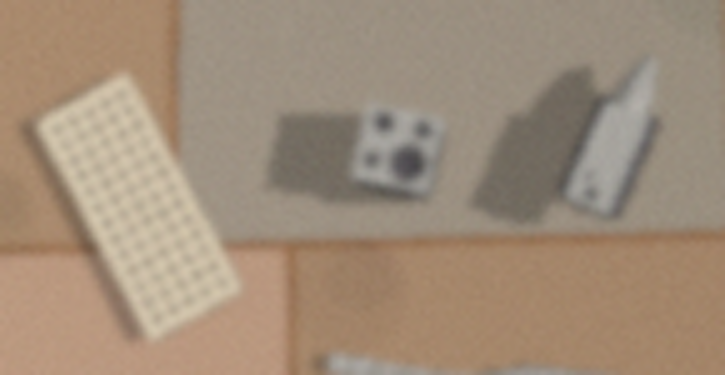

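View pics/b.png

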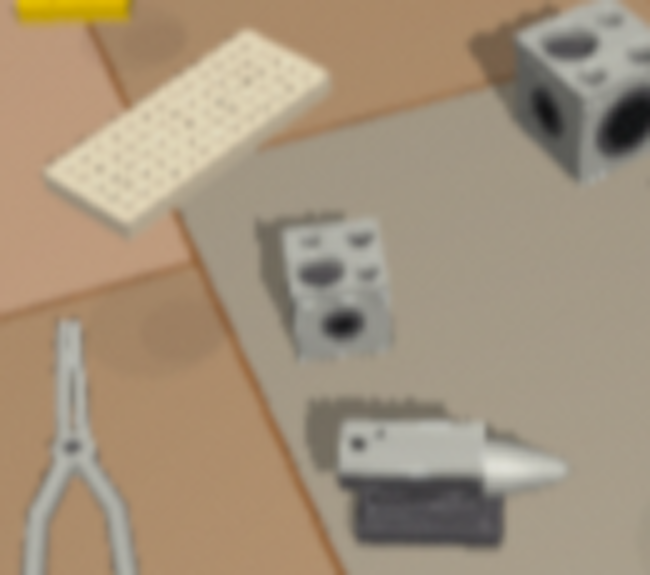

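View pics/c.png

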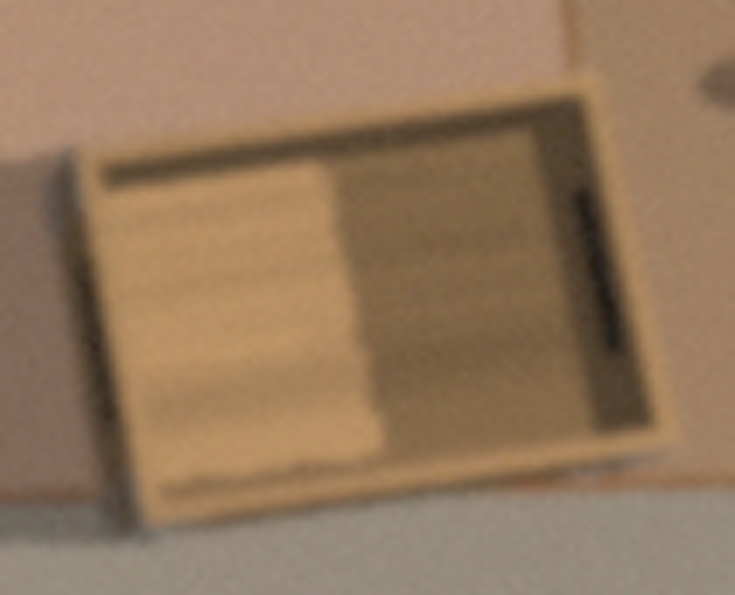

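The crops confirm the choices: the small block's top corners in the top crop are around (362,100), (445,117), (430,195) and (352,182). The anvil's horn tip is at (655,58), pointing up. The box rim corners are at (80,150), (595,75), (678,438) and (145,525). I'll cast rays through these.

```bash
python3 - <<'E'
from h import *
t=capture("top");s=capture("side")
def P(c,pts,x,y,k,z):return pt(c,(np.array(pts,float)+.5)/k-.5+[x,y],z)
A=lambda p,z:P(t,p,190,205,5,z)
B=lambda p,z:P(s,p,180,150,5,z)
print("block t",rect(A([(362,100),(445,117),(430,195),(352,182)],.045)))
print("block s",rect(B([(282,232),(375,218),(388,292),(293,303)],.045)))
print("board t",rect(A([(125,72),(242,288),(150,340),(37,125)],.013)))
print("board s",rect(B([(250,28),(330,75),(128,228),(45,175)],.013)))
print("box t",rect(P(t,[(80,150),(595,75),(678,438),(145,525)],365,180,7,.078)))
print("box corners",(P(t,[(80,150),(595,75),(678,438),(145,525)],365,180,7,.078)*1000).round(0)[:,:2].tolist())
print("anvil face s",rect(B([(342,422),(484,422),(486,473),(340,475)],.045)), B([(342,422),(340,475),(484,422),(486,473),(568,470)],.045).round(4)[:,:2].tolist())
print("anvil top back",A([(566,190),(613,215),(655,58)],.045).round(4)[:,:2].tolist())
# mask checks
g=lambda h,s,v:(s<28)&(v>95)
for n,c,sd in(("block t",t,(266,229)),("anvil t",t,(313,233))):
    print(n,"mask",rect(pt(c,blob(c,sd,g,20),.045)))
print("board mask t",rect(pt(t,blob(t,(217,246),lambda h,s,v:(s<75)&(v>175),30),.013)))
# box rim in side view (full-image px by eye)
print("box s",rect(pt(s,[(272,330),(343,287),(425,385)],.078)),(pt(s,[(272,330),(343,287),(425,385)],.078)*1000).round(0)[:,:2].tolist())
E
```

```text
block t (array([501. , 217.7]), array([48.5, 49.8]), np.float32(78.2))
block s (array([500.8, 214.7]), array([44.4, 50.2]), np.float32(76.3))
board t (array([475.1, 374.8]), array([ 62.1, 149.8]), np.float32(28.3))
board s (array([476.6, 372.3]), array([ 61.6, 154.5]), np.float32(29.0))
box t (array([ 522. , -206.4]), array([154.6, 215.3]), np.float32(97.5))
box corners [[585.0, -93.0], [611.0, -303.0], [461.0, -323.0], [431.0, -110.0]]
anvil face s (array([493.2,  93.7]), array([29.6, 61.7]), np.float32(157.9)) [[0.4702, 0.119], [0.4593, 0.0914], [0.5264, 0.095], [0.5162, 0.0683], [0.5486, 0.0563]]
anvil top back [[0.4741, 0.1191], [0.4589, 0.0923], [0.5506, 0.0649]]
block t mask (array([499.6, 217. ]), array([48.9, 49.9]), np.float32(77.4))
anvil t mask (array([506.3,  88.9]), array([38.6, 94.4]), np.float32(157.8))
board mask t (array([473.6, 373.6]), array([ 68.4, 155.4]), np.float32(28.9))
box s (array([ 521.2, -213.9]), array([154.3, 206.3]), np.float32(100.7)) [[426.0, -127.0], [578.0, -98.0], [606.0, -303.0]]
```

Emit:
step_arm(targets=[[1, 0.3, 0.3, 0, 0.05], [1, 0.6, 0.6, 0, 0.1], [1, 0.9, 0.8, 0, 0.15], [1, 1, 1, 0, 0.2], [1, 1, 1, 0, 0.25], [1, 1, 1, 0, 0.3], [1, 1, 1, 0, 0.354], [1, 1, 1, 0, 0.354], [1, 1, 1, 0, 0.354], [1, 1, 1, 0, 0.354]])

```text
time_s: 1.3
position: [0.3984, -0.3574, 0.2306]
tcp_rot: [[0.218, 0.976, -0.0], [0.976, -0.218, -0.001], [-0.001, 0.0, -1.0]]
force: [-0.1, 0.6, 0.1]
opening: 0.997
grasp_force: 0.0
```

Emit:
step_arm(targets=[[1, 0.1, 0.2, 0, 0], [1, 0.2, 0.4, 0, 0], [1, 0.3, 0.6, 0, 0], [1, 0.4, 0.8, 0, 0], [1, 0.4, 1, 0, 0], [1, 0.4, 1, 0, 0], [1, 0.4, 1, 0, 0]])

```text
time_s: 2.0
position: [0.4981, -0.1055, 0.2305]
tcp_rot: [[0.216, 0.976, -0.001], [0.976, -0.216, 0.001], [0.001, -0.001, -1.0]]
force: [1.0, -0.4, 0.1]
opening: 1.001
grasp_force: 0.0
```

Emit:
step_arm(targets=[[1, 0, 0.2, 0, 0], [1, 0, 0.4, 0, 0], [1, 0, 0.6, 0, 0], [1, 0, 0.8, 0, 0], [1, 0, 1, 0, 0], [1, 0, 1, 0, 0], [1, 0, 1, 0, 0]])

```text
time_s: 2.7
position: [0.4992, 0.142, 0.2305]
tcp_rot: [[0.217, 0.976, 0.001], [0.976, -0.217, -0.001], [-0.001, 0.001, -1.0]]
force: [-1.2, 0.1, 0.0]
opening: 1.0
grasp_force: 0.0
```

Emit:
step_arm(targets=[[1, 0.005, 0.2, 0, 0], [1, 0.005, 0.296, -0.1, 0], [1, 0.005, 0.296, -0.25, 0], [1, 0.005, 0.296, -0.4, 0], [1, 0.005, 0.296, -0.52, 0], [1, 0.005, 0.296, -0.64, 0], [1, 0.005, 0.296, -0.74, 0], [1, 0.005, 0.296, -0.834, 0], [1, 0.005, 0.296, -0.834, 0], [1, 0.005, 0.296, -0.834, 0], [-1, 0.005, 0.296, -0.834, 0], [-1, 0.005, 0.296, -0.834, 0], [-1, 0.005, 0.296, -0.834, 0], [-1, 0.005, 0.296, -0.834, 0], [-1, 0.005, 0.296, -0.834, 0], [-1, 0.005, 0.296, -0.834, 0], [-1, 0.005, 0.296, -0.834, 0], [-1, 0.005, 0.296, -0.834, 0]])

```text
time_s: 4.5
position: [0.5004, 0.2171, 0.0223]
tcp_rot: [[0.217, 0.976, 0.001], [0.976, -0.217, 0.0], [0.001, 0.001, -1.0]]
force: [0.6, 0.4, 1.5]
opening: 0.514
grasp_force: 30.0
```

Emit:
step_arm(targets=[[-1, 0, 0, 0.02, 0], [-1, 0, 0, 0.06, 0], [-1, 0, 0, 0.14, 0], [-1, 0, 0, 0.26, 0], [-1, 0, -0.05, 0.4, 0], [-1, 0, -0.15, 0.52, 0], [-1, 0, -0.3, 0.62, 0.02], [-1, 0, -0.45, 0.68, 0.05], [-1, 0, -0.6, 0.7, 0.08], [-1, 0, -0.75, 0.7, 0.1], [-1, 0, -0.88, 0.7, 0.112], [-1, 0, -0.96, 0.7, 0.112], [-1, 0, -1, 0.7, 0.112]])

```text
time_s: 5.8
position: [0.4986, -0.0346, 0.1969]
tcp_rot: [[-0.13, 0.991, -0.002], [0.991, 0.13, 0.0], [0.0, -0.002, -1.0]]
force: [-0.4, 0.2, -5.9]
opening: 0.515
grasp_force: 30.0
```

Emit:
step_arm(targets=[[-1, 0.02, -0.1, 0, 0], [-1, 0.04, -0.22, 0, 0], [-1, 0.06, -0.34, 0, 0], [-1, 0.06, -0.44, 0, 0], [-1, 0.06, -0.5, 0, 0], [-1, 0.06, -0.5, 0, 0], [-1, 0.06, -0.5, 0, 0]])

```text
time_s: 6.5
position: [0.5139, -0.1568, 0.1967]
tcp_rot: [[-0.132, 0.991, -0.002], [0.991, 0.132, 0.002], [0.002, -0.001, -1.0]]
force: [-0.9, -0.2, -6.7]
opening: 0.515
grasp_force: 30.0
```

Emit:
step_arm(targets=[[-1, 0.005, -0.008, -0.06, 0], [-1, 0.005, -0.008, -0.16, 0], [-1, 0.005, -0.008, -0.28, 0], [-1, 0.005, -0.008, -0.38, 0], [-1, 0.005, -0.008, -0.46, 0], [-1, 0.005, -0.008, -0.53, 0], [-1, 0.005, -0.008, -0.58, 0], [-1, 0.005, -0.008, -0.62, 0], [-1, 0.005, -0.008, -0.645, 0], [-1, 0.005, -0.008, -0.655, 0], [-1, 0.005, -0.008, -0.66, 0], [-1, 0.005, -0.008, -0.66, 0]])

```text
time_s: 7.7
position: [0.5163, -0.1603, 0.0324]
tcp_rot: [[-0.133, 0.991, 0.001], [0.991, 0.133, -0.0], [-0.001, 0.001, -1.0]]
force: [0.1, 0.4, -6.3]
opening: 0.514
grasp_force: 30.0
```

Emit:
step_arm(targets=[[-1, 0, 0, -0.003, 0], [-1, 0, 0, -0.005, 0], [-1, 0, 0, -0.005, 0], [-1, 0, 0, -0.005, 0]])

```text
time_s: 8.1
position: [0.516, -0.1602, 0.031]
tcp_rot: [[-0.132, 0.991, 0.0], [0.991, 0.132, -0.0], [-0.0, 0.0, -1.0]]
force: [-0.2, -0.4, -6.6]
opening: 0.515
grasp_force: 30.0
```

Emit:
step_arm(targets=[[-1, 0, 0, -0.003, 0], [-1, 0, 0, -0.005, 0], [-1, 0, 0, -0.005, 0], [-1, 0, 0, -0.005, 0]])

```text
time_s: 8.5
position: [0.5161, -0.1602, 0.0302]
tcp_rot: [[-0.133, 0.991, 0.0], [0.991, 0.133, -0.0], [-0.0, 0.0, -1.0]]
force: [-1.3, -0.6, 4.0]
opening: 0.514
grasp_force: 30.0
```

Emit:
step_arm(targets=[[0.5, 0, 0, 0, 0], [0.5, 0, 0, 0, 0], [0.5, 0, 0, 0, 0], [0.5, 0, 0, 0.05, 0], [0.5, 0, 0, 0.2, 0], [0.5, 0, 0, 0.38, 0], [0.5, 0, 0, 0.55, 0], [0.5, 0, 0.05, 0.65, 0.04], [0.5, -0.02, 0.2, 0.68, 0.08], [0.5, -0.04, 0.4, 0.68, 0.12], [0.5, -0.05, 0.6, 0.68, 0.16], [0.5, -0.06, 0.8, 0.68, 0.2], [0.5, -0.075, 0.95, 0.68, 0.24], [0.5, -0.075, 1, 0.68, 0.28], [0.5, -0.075, 1, 0.68, 0.333], [0.5, -0.075, 1, 0.68, 0.333], [0.5, -0.075, 1, 0.68, 0.333]])

```text
time_s: 10.2
position: [0.4972, 0.0899, 0.2001]
tcp_rot: [[-0.923, 0.384, 0.001], [0.384, 0.923, -0.0], [-0.001, 0.0, -1.0]]
force: [0.3, -0.2, -0.8]
opening: 0.75
grasp_force: 0.0
```

```bash
python3 - <<'E'
from h import *
t=capture("top");s=capture("side")
k=lambda c,x,y,w,h,f:cv2.resize(c["color"][y:y+h,x:x+w,::-1],(400,400*h//w),interpolation=cv2.INTER_CUBIC)
a=k(t,360,180,105,85,1);b=k(s,260,270,180,150,1);h=max(len(a),len(b))
cv2.imwrite("pics/d.png",np.hstack([np.pad(i,((0,h-len(i)),(0,0),(0,0))) for i in(a,b)]))
E
```

```text
(no output)
```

View pics/d.png

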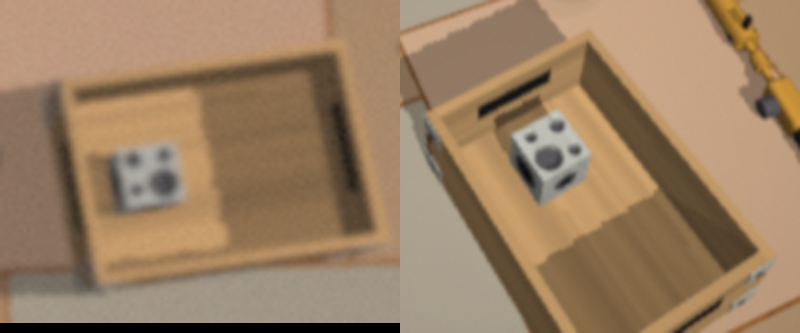

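The block stands upright near the +y end of the box, at about (148,177) in the left crop, with room for the anvil beside it. Next is the anvil.

Emit:
step_arm(targets=[[0.5, 0, 0.01, -0.08, 0], [0.5, 0, 0.01, -0.2, 0], [0.5, 0, 0.01, -0.34, 0], [0.5, 0, 0.01, -0.46, 0], [0.5, 0, 0.01, -0.56, 0], [0.5, 0, 0.01, -0.64, 0], [0.5, 0, 0.01, -0.692, 0], [0.5, 0, 0.01, -0.692, 0], [0.5, 0, 0.01, -0.692, 0], [-1, 0, 0.01, -0.692, 0], [-1, 0, 0.01, -0.692, 0], [-1, 0, 0.01, -0.692, 0], [-1, 0, 0.01, -0.692, 0], [-1, 0, 0.01, -0.692, 0], [-1, 0, 0.01, -0.692, 0], [-1, 0, 0.01, -0.692, 0], [-1, 0, 0.01, -0.692, 0]])

```text
time_s: 12.0
position: [0.4974, 0.0925, 0.0267]
tcp_rot: [[-0.924, 0.382, 0.0], [0.382, 0.924, 0.0], [-0.0, 0.0, -1.0]]
force: [-0.3, 0.5, 3.4]
opening: 0.319
grasp_force: 29.5
```

Emit:
step_arm(targets=[[-1, 0, 0, 0.02, 0], [-1, 0, 0, 0.06, 0], [-1, 0, 0, 0.14, 0], [-1, 0, 0, 0.26, 0], [-1, 0, -0.05, 0.4, -0.02], [-1, 0.02, -0.12, 0.52, -0.05], [-1, 0.04, -0.25, 0.62, -0.08], [-1, 0.06, -0.4, 0.68, -0.12], [-1, 0.08, -0.55, 0.7, -0.16], [-1, 0.1, -0.7, 0.7, -0.2], [-1, 0.11, -0.83, 0.7, -0.24], [-1, 0.11, -0.93, 0.7, -0.28], [-1, 0.11, -1, 0.7, -0.31], [-1, 0.11, -1, 0.7, -0.333], [-1, 0.11, -1, 0.7, -0.333]])

```text
time_s: 13.5
position: [0.5234, -0.1577, 0.2011]
tcp_rot: [[-0.131, 0.991, -0.002], [0.991, 0.131, 0.001], [0.002, -0.002, -1.0]]
force: [-0.2, -0.7, -6.6]
opening: 0.321
grasp_force: 29.6
```

Emit:
step_arm(targets=[[-1, 0, -0.08, 0, 0], [-1, 0, -0.18, 0, 0], [-1, 0, -0.26, 0, 0], [-1, 0, -0.29, 0, 0], [-1, 0, -0.29, 0, 0], [-1, 0, -0.29, 0, 0]])

```text
time_s: 14.1
position: [0.524, -0.2286, 0.2012]
tcp_rot: [[-0.133, 0.991, -0.002], [0.991, 0.133, 0.002], [0.002, -0.001, -1.0]]
force: [0.2, 0.4, -6.2]
opening: 0.32
grasp_force: 29.6
```

Emit:
step_arm(targets=[[-1, 0.005, -0.006, -0.06, 0], [-1, 0.005, -0.006, -0.16, 0], [-1, 0.005, -0.006, -0.28, 0], [-1, 0.005, -0.006, -0.38, 0], [-1, 0.005, -0.006, -0.46, 0], [-1, 0.005, -0.006, -0.53, 0], [-1, 0.005, -0.006, -0.58, 0], [-1, 0.005, -0.006, -0.62, 0], [-1, 0.005, -0.006, -0.645, 0], [-1, 0.005, -0.006, -0.655, 0], [-1, 0.005, -0.006, -0.657, 0], [-1, 0.005, -0.006, -0.657, 0]])

```text
time_s: 15.3
position: [0.5264, -0.2319, 0.0378]
tcp_rot: [[-0.133, 0.991, 0.001], [0.991, 0.133, -0.001], [-0.001, 0.001, -1.0]]
force: [-0.2, 0.5, -4.8]
opening: 0.319
grasp_force: 29.6
```

Emit:
step_arm(targets=[[-1, 0, 0, -0.003, 0], [-1, 0, 0, -0.005, 0], [-1, 0, 0, -0.005, 0], [-1, 0, 0, -0.005, 0]])

```text
time_s: 15.7
position: [0.526, -0.2317, 0.0362]
tcp_rot: [[-0.133, 0.991, 0.0], [0.991, 0.133, -0.0], [-0.0, 0.0, -1.0]]
force: [-0.3, -0.6, -4.9]
opening: 0.323
grasp_force: 29.6
```

Emit:
step_arm(targets=[[-1, 0, 0, -0.002, 0], [-1, 0, 0, -0.004, 0], [-1, 0, 0, -0.004, 0], [-1, 0, 0, -0.004, 0]])

```text
time_s: 16.1
position: [0.526, -0.2316, 0.035]
tcp_rot: [[-0.133, 0.991, -0.0], [0.991, 0.133, 0.0], [0.0, -0.0, -1.0]]
force: [-0.5, 0.2, -5.7]
opening: 0.321
grasp_force: 29.6
```

Emit:
step_arm(targets=[[-1, 0, 0, -0.002, 0], [-1, 0, 0, -0.003, 0], [-1, 0, 0, -0.003, 0], [-1, 0, 0, -0.003, 0]])

```text
time_s: 16.5
position: [0.526, -0.2316, 0.0347]
tcp_rot: [[-0.133, 0.991, 0.0], [0.991, 0.133, -0.0], [-0.0, 0.0, -1.0]]
force: [-1.3, 0.4, 1.1]
opening: 0.319
grasp_force: 29.6
```

```bash
python3 - <<'E'
from h import *
t=capture("top");s=capture("side")
k=lambda c,x,y,w,h,f:cv2.resize(c["color"][y:y+h,x:x+w,::-1],(400,400*h//w),interpolation=cv2.INTER_CUBIC)
a=k(t,360,180,105,85,1);b=k(s,260,270,180,150,1);h=max(len(a),len(b))
cv2.imwrite("pics/e.png",np.hstack([np.pad(i,((0,h-len(i)),(0,0),(0,0))) for i in(a,b)]))
E
```

```text
(no output)
```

View pics/e.png

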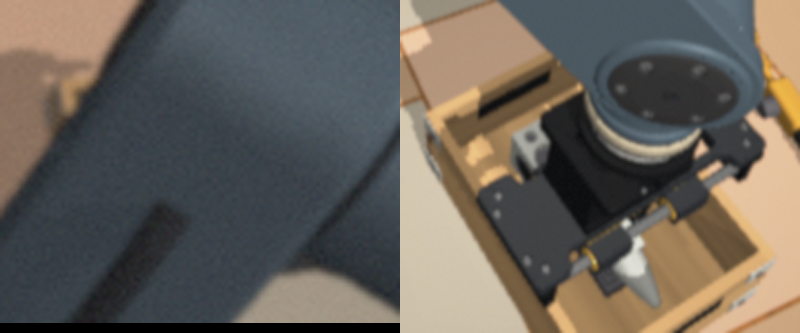

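The arm hides the top view. In the side view the anvil hangs upright, with its horn at (640,285), clear of the block. The force has turned positive, so it is on the floor. I'll release it and go to the board.

Emit:
step_arm(targets=[[0.3, 0, 0, 0, 0], [0.3, 0, 0, 0, 0], [0.3, 0, 0, 0, 0], [0.3, 0, 0, 0, 0], [0.3, 0, 0, 0.05, 0], [0.3, 0, 0, 0.18, 0], [0.3, 0, 0, 0.34, 0], [0.3, 0, 0, 0.5, 0], [0.3, 0, 0, 0.62, 0], [0.3, 0, 0.05, 0.66, 0], [1, 0, 0.2, 0.66, -0.04], [1, 0, 0.36, 0.66, -0.08], [1, 0, 0.52, 0.66, -0.12], [1, -0.02, 0.68, 0.66, -0.16], [1, -0.04, 0.84, 0.66, -0.2], [1, -0.05, 1, 0.66, -0.24], [1, -0.05, 1, 0.66, -0.28], [1, -0.05, 1, 0.66, -0.32], [1, -0.05, 1, 0.66, -0.36], [1, -0.05, 1, 0.66, -0.383]])

```text
time_s: 18.6
position: [0.5122, 0.0196, 0.1987]
tcp_rot: [[0.879, 0.477, -0.002], [0.477, -0.879, 0.001], [-0.002, -0.002, -1.0]]
force: [-1.1, 0.3, 0.1]
opening: 1.006
grasp_force: 0.0
```

Emit:
step_arm(targets=[[1, -0.02, 0.16, 0, 0], [1, -0.05, 0.34, 0, 0], [1, -0.08, 0.52, 0, 0], [1, -0.1, 0.7, 0, 0], [1, -0.12, 0.86, 0, 0], [1, -0.14, 1, 0, 0], [1, -0.14, 1, 0, 0], [1, -0.14, 1, 0, 0]])

```text
time_s: 19.4
position: [0.4769, 0.2692, 0.1986]
tcp_rot: [[0.876, 0.482, -0.002], [0.482, -0.876, -0.001], [-0.002, -0.0, -1.0]]
force: [-0.5, -0.7, 0.1]
opening: 1.002
grasp_force: 0.0
```

```bash
python3 - <<'E'
from h import *
t=capture("top");s=capture("side")
k=lambda c,x,y,w,h,f:cv2.resize(c["color"][y:y+h,x:x+w,::-1],(400,400*h//w),interpolation=cv2.INTER_CUBIC)
a=k(t,360,180,105,85,1);b=k(s,260,270,180,150,1);h=max(len(a),len(b))
cv2.imwrite("pics/f.png",np.hstack([np.pad(i,((0,h-len(i)),(0,0),(0,0))) for i in(a,b)]))
E
```

```text
(no output)
```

View pics/f.png

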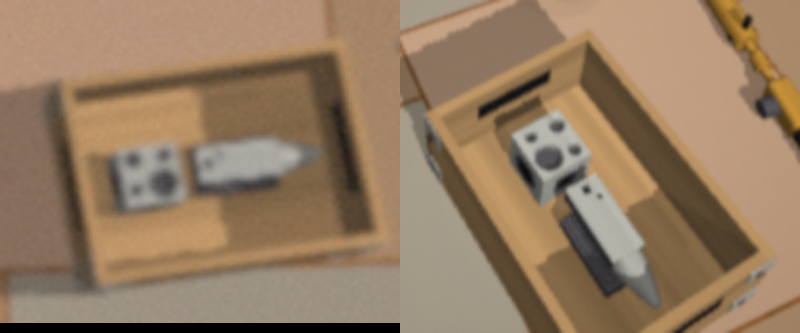

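Both pieces stand upright side by side, the block at (148,177) and the anvil at (235,165) in the left crop. Now I'll grip the board.

Emit:
step_arm(targets=[[1, -0.002, 0.12, 0, 0], [1, -0.004, 0.27, -0.05, 0], [1, -0.006, 0.38, -0.15, 0], [1, -0.006, 0.417, -0.28, 0], [1, -0.006, 0.417, -0.42, 0], [1, -0.006, 0.417, -0.54, 0], [1, -0.006, 0.417, -0.63, 0], [1, -0.006, 0.417, -0.7, 0], [1, -0.006, 0.417, -0.735, 0], [1, -0.006, 0.417, -0.75, 0], [1, -0.006, 0.417, -0.75, 0], [1, -0.006, 0.417, -0.75, 0], [-1, -0.006, 0.417, -0.75, 0], [-1, -0.006, 0.417, -0.75, 0], [-1, -0.006, 0.417, -0.75, 0], [-1, -0.006, 0.417, -0.75, 0], [-1, -0.006, 0.417, -0.75, 0], [-1, -0.006, 0.417, -0.75, 0]])

```text
time_s: 21.3
position: [0.477, 0.3729, 0.0121]
tcp_rot: [[0.877, 0.48, 0.0], [0.48, -0.877, 0.0], [0.0, -0.0, -1.0]]
force: [-1.2, 0.8, 4.0]
opening: 0.71
grasp_force: 30.0
```

Emit:
step_arm(targets=[[-1, 0, 0, 0.02, 0], [-1, 0, 0, 0.06, 0], [-1, 0, 0, 0.14, 0], [-1, 0, 0, 0.26, 0], [-1, 0, -0.04, 0.4, 0], [-1, 0, -0.12, 0.52, 0], [-1, 0.02, -0.24, 0.64, 0], [-1, 0.04, -0.38, 0.72, 0], [-1, 0.06, -0.52, 0.76, 0], [-1, 0.08, -0.66, 0.76, 0], [-1, 0.09, -0.8, 0.76, 0], [-1, 0.09, -0.9, 0.76, 0], [-1, 0.09, -0.96, 0.76, 0], [-1, 0.09, -0.96, 0.76, 0]])

```text
time_s: 22.7
position: [0.4995, 0.1312, 0.2022]
tcp_rot: [[0.879, 0.477, 0.0], [0.477, -0.879, -0.0], [0.0, 0.0, -1.0]]
force: [0.0, 1.0, -1.3]
opening: 0.708
grasp_force: 30.0
```

Emit:
step_arm(targets=[[-1, 0, -0.06, 0, 0.02], [-1, 0.01, -0.16, 0, 0.05], [-1, 0.02, -0.28, 0, 0.08], [-1, 0.03, -0.4, 0, 0.12], [-1, 0.04, -0.52, 0, 0.16], [-1, 0.05, -0.64, 0, 0.2], [-1, 0.06, -0.74, 0, 0.24], [-1, 0.07, -0.84, 0, 0.28], [-1, 0.08, -0.92, 0, 0.32], [-1, 0.08, -0.96, 0, 0.36], [-1, 0.08, -0.96, 0, 0.383], [-1, 0.08, -0.96, 0, 0.383]])

```text
time_s: 23.9
position: [0.5199, -0.1064, 0.2018]
tcp_rot: [[-0.133, 0.991, 0.0], [0.991, 0.133, 0.001], [0.001, 0.0, -1.0]]
force: [0.2, 0.4, -0.8]
opening: 0.709
grasp_force: 30.0
```

Emit:
step_arm(targets=[[-1, 0, -0.06, 0, 0], [-1, 0.005, -0.16, 0, 0], [-1, 0.01, -0.26, 0, 0], [-1, 0.01, -0.34, 0, 0], [-1, 0.01, -0.39, 0, 0], [-1, 0.01, -0.4, 0, 0], [-1, 0.01, -0.4, 0, 0], [-1, 0.01, -0.4, 0, 0]])

```text
time_s: 24.7
position: [0.5217, -0.2064, 0.2017]
tcp_rot: [[-0.133, 0.991, -0.001], [0.991, 0.133, 0.001], [0.001, -0.001, -1.0]]
force: [-0.6, 0.2, -1.1]
opening: 0.711
grasp_force: 30.0
```

Emit:
step_arm(targets=[[-1, 0, 0, -0.05, 0], [-1, 0, 0, -0.13, 0], [-1, 0, 0, -0.22, 0], [-1, 0, 0, -0.31, 0], [-1, 0, 0, -0.38, 0], [-1, 0, 0, -0.44, 0], [-1, 0, 0, -0.48, 0], [-1, 0, 0, -0.51, 0], [-1, 0, 0, -0.525, 0], [-1, 0, 0, -0.535, 0], [-1, 0, 0, -0.537, 0], [-1, 0, 0, -0.537, 0]])

```text
time_s: 25.9
position: [0.5223, -0.2075, 0.068]
tcp_rot: [[-0.133, 0.991, 0.001], [0.991, 0.133, -0.001], [-0.001, 0.001, -1.0]]
force: [-0.4, -0.9, -1.1]
opening: 0.707
grasp_force: 30.0
```

Emit:
step_arm(targets=[[-1, 0, 0, -0.002, 0], [-1, 0, 0, -0.004, 0], [-1, 0, 0, -0.004, 0], [-1, 0, 0, -0.004, 0]])

```text
time_s: 26.3
position: [0.522, -0.2074, 0.0667]
tcp_rot: [[-0.133, 0.991, 0.0], [0.991, 0.133, -0.0], [-0.0, 0.0, -1.0]]
force: [0.2, -0.8, -0.4]
opening: 0.706
grasp_force: 30.0
```

Emit:
step_arm(targets=[[-1, 0, 0, -0.002, 0], [-1, 0, 0, -0.003, 0], [-1, 0, 0, -0.003, 0], [-1, 0, 0, -0.003, 0]])

```text
time_s: 26.7
position: [0.522, -0.2073, 0.0658]
tcp_rot: [[-0.133, 0.991, -0.0], [0.991, 0.133, 0.0], [0.0, -0.0, -1.0]]
force: [0.3, 0.5, -1.0]
opening: 0.71
grasp_force: 30.0
```

Emit:
step_arm(targets=[[-1, 0, 0, -0.002, 0], [-1, 0, 0, -0.003, 0], [-1, 0, 0, -0.003, 0], [-1, 0, 0, -0.003, 0], [-1, 0, 0, -0.003, 0]])

```text
time_s: 27.2
position: [0.522, -0.2074, 0.0651]
tcp_rot: [[-0.133, 0.991, 0.0], [0.991, 0.133, -0.0], [-0.0, 0.0, -1.0]]
force: [-0.4, 0.1, -0.2]
opening: 0.708
grasp_force: 30.0
```

Emit:
step_arm(targets=[[-1, 0, 0, -0.001, 0], [-1, 0, 0, -0.002, 0], [-1, 0, 0, -0.002, 0], [-1, 0, 0, -0.002, 0]])

```text
time_s: 27.6
position: [0.522, -0.2073, 0.0651]
tcp_rot: [[-0.133, 0.991, 0.0], [0.991, 0.133, -0.0], [-0.0, 0.0, -1.0]]
force: [-1.2, 1.1, 5.1]
opening: 0.706
grasp_force: 30.0
```

Emit:
step_arm(targets=[[0.7, 0, 0, 0, 0], [0.7, 0, 0, 0, 0], [0.7, 0, 0, 0, 0], [0.7, 0, 0, 0, 0], [0.7, 0, 0, 0.03, 0], [0.7, 0, 0, 0.1, 0], [0.7, 0, 0, 0.22, 0], [0.7, 0, 0, 0.36, 0], [0.7, 0, 0, 0.5, 0], [0.7, 0, 0.1, 0.6, 0], [0.7, 0, 0.3, 0.6, 0], [0.7, 0, 0.5, 0.6, 0], [0.7, 0, 0.7, 0.6, 0], [0.7, 0, 0.9, 0.6, 0], [0.7, 0, 1, 0.6, 0], [0.7, 0, 1, 0.6, 0], [0.7, 0, 1, 0.6, 0], [0.7, 0, 1, 0.6, 0]])

```text
time_s: 29.4
position: [0.5223, 0.0415, 0.2148]
tcp_rot: [[-0.132, 0.991, 0.001], [0.991, 0.132, -0.001], [-0.001, 0.0, -1.0]]
force: [0.9, -0.7, -0.5]
opening: 0.847
grasp_force: 0.0
```

Emit:
step_arm(targets=[[0.7, 0, 0.2, 0, 0], [0.7, 0, 0.4, 0, 0], [0.7, 0, 0.6, 0, 0], [0.7, 0, 0.8, 0, 0], [0.7, 0, 0.8, 0, 0], [0.7, 0, 0.8, 0, 0]])

```text
time_s: 30.0
position: [0.5223, 0.2422, 0.2143]
tcp_rot: [[-0.133, 0.991, -0.0], [0.991, 0.133, -0.001], [-0.001, -0.0, -1.0]]
force: [1.0, 0.1, 0.3]
opening: 0.85
grasp_force: 0.0
```

```bash
python3 - <<'E'
from h import *
t=capture("top");s=capture("side")
k=lambda c,x,y,w,h,f:cv2.resize(c["color"][y:y+h,x:x+w,::-1],(400,400*h//w),interpolation=cv2.INTER_CUBIC)
a=k(t,360,180,105,85,1);b=k(s,260,270,180,150,1);h=max(len(a),len(b))
cv2.imwrite("pics/g.png",np.hstack([np.pad(i,((0,h-len(i)),(0,0),(0,0))) for i in(a,b)]))
print(rect(pt(t,blob(t,(410,225),lambda h,s,v:(s<75)&(v>150),30),.066)))
E
```

```text
(array([ 521.7, -204.7]), array([ 65.4, 146. ]), np.float32(97.5))
```

View pics/g.png

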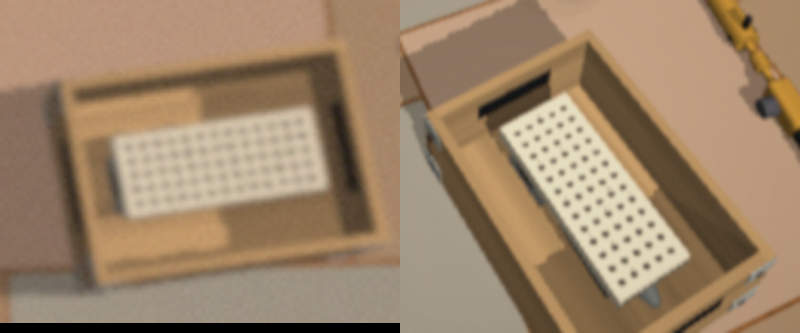

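The board lies flat across both pieces, centred at (220,163) in the left crop, which is (0.522, -0.205) m. It is wholly inside the box and the arm is clear. Handing in.

```bash
python3 -c "
from rig import *
print(hand_in())"
```

```text
the job is handed in; nothing more can be done
None
```

The job is handed in: the doming block and anvil stand on the box floor with the board flat across both, all inside the box, at about 30 s of the 70 s limit; the verdict was not shown.

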